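# Index the ratchet feed to the red marker

### The job

Unlock the small ratchet feed by turning its black selector knob from the black dot to the green dot. Then work the feed lever with full strokes, letting it spring fully home after each one, until the carriage's yellow pointer stands level with the red marker: each full stroke moves it on to the next marker, and it cannot be ratcheted back, so count. Move the carriage only by its lever, leave the knob at green, and leave the things standing round about alone.

Things in the scene. Friction and masses are not known exactly. Their poses are not given: they have to be found in the camera images.
- feeder: Ratchet feed fixed on the bench: green base plate 175 x 380 x 12 mm, yawed up to 0.2 rad. Origin on the bench, half-way along the plate, 120 mm from its near (-x) edge and 55 mm from its far one. +y is the feed direction, z up. In its frame: lever pivot (axis along x) at (37, -95, 20) mm, knob axis at (-80, 100) mm, row of markers along y at x = -34 mm.
- knob_grip (a point): Middle of the grip bar of the black selector knob, on its vertical axis, 51 mm above the bench. The bar is 14 mm wide, 46 mm long and reaches from 27 to 63 mm above the bench, over a round skirt 46 mm across; it lies along this point's x axis, whose + end carries the white line that points to the black or the green dot on the dial plate.
- selector (a joint): Angle of the knob, rad: 0 = white line at the black dot (locked: a pin blocks the lever), 1.05 = at the green dot (lever free). Grows clockwise seen from above; end stops at both. A spring detent snaps it to the nearer of the two when let go; turning takes under 0.1 N m.
- handle (a point): Middle of the lever's black round grip, 112 mm from the pivot and about 125 mm above the bench when home. The grip is 25 mm in diameter and 62 mm long along this point's z axis: it reaches 30 mm beyond this point to its free end and 32 mm towards the pivot, where the lever becomes a 16 mm flat bar.
- lever (a joint): Lever angle, rad: 0 = home, leaning 0.36 from upright to the feeder's -y; 0.72 = end stop, leaning 0.36 to +y (grip travel 79 mm). A spring brings it home when let go. 3 to 6 N on the grip moves it; at the stop the force rises quickly. A full stroke goes above 0.68; the pawl takes the next tooth only after the lever is back below 0.10. With the knob at black it moves less than 0.1.
- carriage (a joint): Travel of the carriage along the feeder's +y, m; starts at 0 to 0.008. Whatever the start, the n-th full stroke ends at 0.025 n (within 3 mm); friction holds it there while the lever returns. The carriage (50 x 80 mm, with a grey steel block clamped on it, top 88 mm above the bench) is centred at x = 20 mm, y = 10 mm + this travel in the feeder's frame.
- pointer (a point): Tip of the carriage's yellow pointer, 30 mm above the bench, at y = 10 mm + carriage travel in the feeder's frame; it moves along the row of five low round markers (at y = 35, 60, 85, 110 and 135 mm, tops 22 mm high), one of them red.
- marker_red: Red marker: round stud 13 mm across, 8 mm high, fixed at the second, third or fourth of the five marker places, to which 2, 3 or 4 full strokes from the start lead; the other four are grey. Origin: middle of its underside; axes as the feeder's. The pointer is level with it when both have the same y in the feeder's frame.
- aerosol_mid (a point): Middle of a standing aerosol can with a green cap, 52 mm across, 171 mm high. Bystander.
- tin_mid (a point): Middle of a red tin with a grey lid, 66 mm across, 46 mm high. Bystander.
- driver_mid (a point): Middle of a red screwdriver, 205 mm long, lying on the bench. Bystander.

How it is judged (in metres and radians):
On the way, in this order (a step that is already met when the one before it is completed fails the run):
1. the knob stands at the green dot, before the carriage is moved on (value of joint selector above 0.9 rad and value of joint carriage below 0.012 m), for 0.2 s.
2. the lever has been pushed to its end stop (value of joint lever above 0.6 rad).
At the end, for the whole second after the job is handed in: the pointer is level with the red marker within 7 mm along the rail and at rest, the lever is back home (below 0.06 rad) and the knob is at the green dot (above 0.9 rad) (y of pointer in the frame of marker_red between -0.007 and 0.007 m and value of joint selector above 0.9 rad and value of joint lever below 0.06 rad and velocity of joint carriage between -0.005 and 0.005 m/s); the robot touches nothing.
It fails at once if the robot pushes on the carriage or its steel block with more than 2 N (contact force between any of the arm, the fingers and carriage above 2 N).
It fails at once if a bystander (aerosol can, tin or screwdriver) is moved by more than 30 mm (distance of any of aerosol_mid, tin_mid, driver_mid from where it was at the start of the episode above 0.03 m).
It also fails if it takes over 56 s, if anything falls off the work surface, if the arm or the gripper's body presses on something with over 40 N, if the wrist force passes 120 N, or if a joint passes its speed limit or range.

### The arm

A 6-joint arm with a two-finger parallel gripper is mounted at the origin on a cart in front of the work surface, level with it; the furniture and walls round the work are solid. World frame = base frame: x ahead of the robot, y to its left, z up, the work surface at z = 0. Lengths are in m, angles in degrees, forces in N, time in s.
With the tool pointing down it reaches from about 0.3 to 0.75 m from the base axis. Payload 8.5 kg.
Tool frame: the origin (TCP) lies on the centre line of the jaws, within the pads' length; the fingertips stand 19 mm ahead of it and the grasp point (between the pads) is the TCP (env.tcp_to_tips is the z of the fingertips in the tool frame, in m); z points along the fingers, y is the line along which they close (so a half turn about z gives the same grasp; the last joint's range is limited). The gripper opens to 85 mm and grips with 20 to 120 N. Pads are 22 mm wide; open, the fingers measure 114 mm over their backs; the gripper's body (76 mm by 85 mm) begins 54 mm behind the grasp point. The pads swing forward as they close: fully open they stand 13 mm farther back than shut.
Start: joints at [-85.617, 21.807, 74.336, -0, 83.858, -12.336], TCP at [0.158, -0.527, 0.25] pointing down, gripper open.
Joint ranges: [-178.18, 178.18], [-50.72, 133.34], [12.68, 142.11], [-81.47, 261.47], [9.98, 163.14], [-165.26, 165.26]. Speed limits (degrees/s): [136.94, 136.94, 180, 180, 180, 180].

### API

Orientations are given as a 3x3 rotation matrix whose columns are the frame's x, y, z axes.
In Python, from rig import env gives the robot as it stands.
- The arm moves only by the tool servo_tool, never from a script. Its argument "steps" is a list of rows, each an object of numbers: "tx", "ty", "tz": the shift along the world's x, y, z in cm; "yaw": the turn about the world's z in degrees; "claw": the finger opening in cm, from 0 to 8.54. In form: [{"tx": .., "ty": .., "tz": .., "yaw": .., "claw": ..}, ...]. A call has 1 to 20 rows; each row shifts and turns the commanded pose from where the row before left it; what a row does not reach is not made up. A row lasts 1/10 s, in which the tool goes at most 50 mm and 8.59 degrees, less where a joint would pass 70% of its speed; a pose out of reach is approached as far as the arm can. A call with a gripper value outside its range is refused whole. The fingers move at their own pace and stop on an object; "newtons" is the grip in N (left out, the last holds). Time passes only in rows, so rows that do not move let the fingers close. It gives the time, the measured TCP pose, the force, the opening and the grip force at its end, in the units of the state.
- env.observe(): the state, without advancing time (a new reading comes with each control period).
- env.get_image(name): name is "side" or "top"; returns (picture, depth): 384x512x3 uint8, red, green, blue; 384x512 float32, m along the optical axis (not along the pixel's ray), 0 where there is no reading.
- env.camera_model(name): a dict with "fovy" (degrees; the focal length in pixels is half the picture's height over the tangent of half this angle, whatever the lens; pixels are square), "cx", "cy" (the principal point, pixels), "T" (4x4, takes a point from camera to world coordinates). Camera axes: x right, y down, z forward; pixel columns grow to the right and rows downward; lengths in m; the calibration is good to about 2 mm. A picture is of the moment at which its call begins. camera_model takes no time and is no camera call.
- env.close_job(): hands the job in; it is judged then, once.
The state is a dict: "time_s": time; "q": joint angles; "qvel": joint speeds; "joint_efforts": joint torques, N m; "position": TCP position; "tool_rot": TCP orientation; "ft_force": force on the tool from outside, world axes, zero at the start; "wrist_torque": the same for the moment, N m; "grip_width": finger opening in m; "gripper_force": force on a finger pad.
Only numpy, scipy, OpenCV 4.12 (cv2) and the standard library are available. Lean on these libraries where they do the work, as an engineer would, in place of code of your own. Each camera call takes 0.05 s, during which the arm holds its last target. There are 200 camera calls.

## Working session

There is one attempt and no reset: what is moved stays moved. The work goes in short steps, Python scripts to look and compute and a tool call to move; the robot and the scene stay as the last step left them, time stands still between calls to the robot, and variables do not carry over. Pictures are saved under pics/ and viewed, at most 10 in all, crops included, and the job is handed in when it is done.

Besides the shell and the picture viewer there is one more tool, called after ">>>" in YAML: its name, and indented under it one key for each argument. servo_tool: Moves the arm, as the interface text tells. Its arguments: {"type":"object","properties":{"steps":{"type":"array"},"newtons":{"type":"number"}},"required":["steps"]}

```bash
ls; mkdir -p pics
cat > h.py <<'E'
import numpy as np,cv2
from rig import env
def cam(n):
    m=env.camera_model(n);f=192/np.tan(np.radians(m['fovy'])/2);return f,m['cx'],m['cy'],np.array(m['T'])
def grab(n,fn):
    p,d=env.get_image(n);cv2.imwrite(f'pics/{fn}.png',p[:,:,::-1]);np.save(f'pics/{fn}.npy',d);return p,d
def ray(n,u,v,z):
    f,cx,cy,T=cam(n);r=T[:3,:3]@np.array([(u-cx)/f,(v-cy)/f,1]);o=T[:3,3];return o+r*(z-o[2])/r[2]
def dep(n,u,v,d):
    f,cx,cy,T=cam(n);return T[:3,:3]@(np.array([(u-cx)/f,(v-cy)/f,1])*d)+T[:3,3]
def proj(n,P):
    f,cx,cy,T=cam(n);c=np.linalg.inv(T)@np.append(P,1);return cx+f*c[0]/c[2],cy+f*c[1]/c[2]
E
python3 - <<'E'
from h import *
a,_=grab('top','t0');b,_=grab('side','s0')
for n in('top','side'):print(n,cam(n))
print(env.observe())
E
```

```text
pics
top (np.float64(448.02107178579166), 254.13136253192684, 182.40537836483725, array([[ 0.00870966, -0.98880552,  0.14895562,  0.25726404],
       [-0.99995999, -0.00830865,  0.00331427,  0.16430534],
       [-0.00203955, -0.14897853, -0.98883833,  1.4812905 ],
       [ 0.        ,  0.        ,  0.        ,  1.        ]]))
side (np.float64(437.4963647021513), 259.1063339059573, 196.16758292511994, array([[-0.99661801, -0.06846537,  0.04544274,  0.41334907],
       [-0.07877493,  0.63860936, -0.76548847,  1.2154459 ],
       [ 0.02338929, -0.76647934, -0.64184294,  0.98628544],
       [ 0.        ,  0.        ,  0.        ,  1.        ]]))
{'time_s': 0.1, 'q': array([-8.56175816e+01,  2.18382989e+01,  7.43816327e+01, -9.12997511e-04,
        8.38585530e+01, -1.23371994e+01]), 'qvel': array([ 0.06628067, -0.10717404, -0.11219783, -0.05050303, -0.02259258,
       -0.00396012]), 'joint_efforts': array([ 2.82191832e-03, -4.49224198e+01, -2.31655079e+01, -1.99048973e-04,
        3.67552871e-03,  4.82373309e-06]), 'position': array([ 0.15818985, -0.52649524,  0.24975536]), 'tool_rot': array([[ 9.57723571e-01,  2.87690020e-01, -1.20468750e-04],
       [ 2.87689912e-01, -9.57722639e-01,  1.36459857e-03],
       [ 2.77205741e-04, -1.34156586e-03, -9.99999062e-01]]), 'ft_force': array([ 0.12786016, -0.43861324, -1.24547314]), 'wrist_torque': array([ 0.01499745, -0.01028098,  0.01329738]), 'gripper_force': 0.0, 'grip_width': 0.08539169027442077}
```

View pics/t0.png

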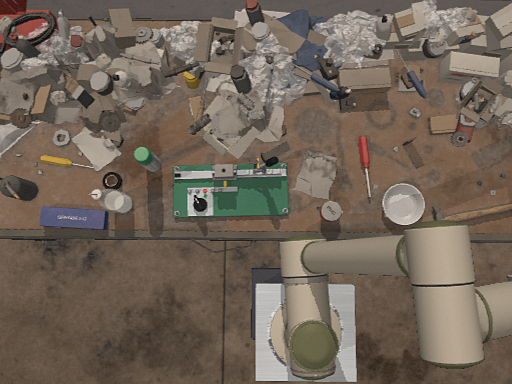

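View pics/s0.png

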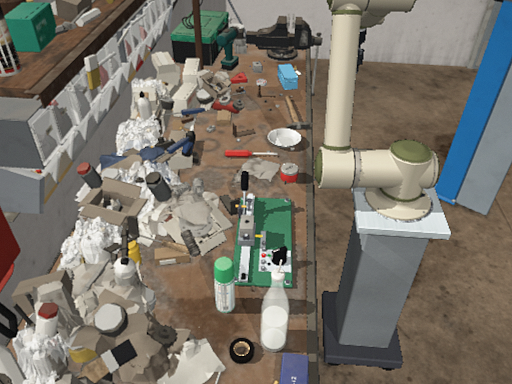

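The top view shows the green feeder plate at about (231,190), the knob at (200,203), the lever grip at about (268,161) and the aerosol at (146,158). In the side view the lever is at (245,182) and the knob at (280,256). I'll fit the plate and enlarge both views.

Run:
```python
from h import *
a=cv2.imread('pics/t0.png');b=cv2.imread('pics/s0.png')
A=cv2.resize(a[145:225,165:300],None,fx=5.9,fy=5.9,interpolation=cv2.INTER_CUBIC)[:, :796]
B=cv2.resize(b[160:300,215:310],None,fx=4.2,fy=4.2,interpolation=cv2.INTER_CUBIC)
cv2.imwrite('pics/tc.png',A);cv2.imwrite('pics/sc.png',B)
hs=cv2.cvtColor(a,cv2.COLOR_BGR2HSV)
m=cv2.inRange(hs,(60,80,40),(90,255,255));m[:,:165]=0;m[:,300:]=0;m[:150]=0;m[225:]=0
P=np.argwhere(m)[:,::-1]
W=np.array([ray('top',u,v,0.012)[:2] for u,v in P],np.float32)
r=cv2.minAreaRect(W);print(r);bx=cv2.boxPoints(r);print(bx)
# feed dir
e=[bx[i+1]-bx[i] for i in range(2)];y=max(e,key=np.linalg.norm);y/=np.linalg.norm(y);y*=np.sign(y[1]);x=np.array([y[1],-y[0]])
c=np.array(r[0]);o=c+x*(.12-.0875);print('origin',o,'yaw',np.degrees(np.arctan2(x[1],x[0])))
F=lambda p:np.append(o+p[0]*x+p[1]*y,p[2])
for nm,p in dict(knob=(-.08,.1,.063),piv=(.037,-.095,.02),handle=(.037,-.095-.112*np.sin(.36),.125),top=(.037,-.095-.142*np.sin(.36),.153)).items():
    w=F(p);print(nm,w.round(4),[np.round(proj(n,w),1) for n in('top','side')])
for i,yy in enumerate((.035,.06,.085,.11,.135)):
    w=F((-.034,yy,.022));print(i+1,[np.round(proj(n,w),1) for n in('top','side')])
```

```text
Traceback (most recent call last):
  File "h.py", line 8, in ray
    f,cx,cy,T=cam(n);r=T[:3,:3]@np.array([(u-cx)/f,(v-cy)/f,1]);o=T[:3,3];return o+r*(z-o[2])/r[2]
              ~~~^^^
  File "h.py", line 4, in cam
    m=env.camera_model(n);f=192/np.tan(np.radians(m['fovy'])/2);return f,m['cx'],m['cy'],np.array(m['T'])
ValueError: time passes only in moves, steps and waits
```

View pics/tc.png

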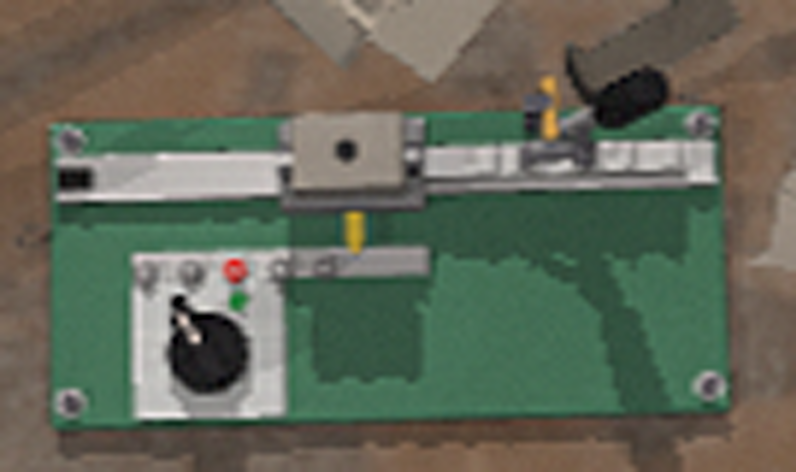

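View pics/sc.png

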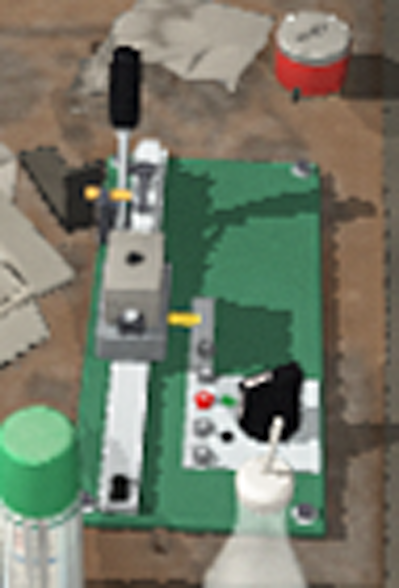

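The top crop shows five markers at x≈325, 280, 235 (red), 190 and 147. Red is the third, so 3 strokes. The white line points at the black dot (178,302), and the green dot is at (238,300). The grip is at (632,97). Next I'll cache the camera models and compute positions.

```bash
python3 - <<'E'
import re
s=open('h.py').read().replace("def cam(n):","C={}\ndef cam(n):\n    if n not in C:C[n]=_cam(n)\n    return C[n]\ndef _cam(n):")
open('h.py','w').write(s)
E
cat > fit.py <<'E'
from h import *
a=cv2.imread('pics/t0.png');b=cv2.imread('pics/s0.png')
hs=cv2.cvtColor(a,cv2.COLOR_BGR2HSV)
m=cv2.inRange(hs,(60,80,40),(90,255,255));m[:,:165]=0;m[:,300:]=0;m[:150]=0;m[225:]=0
W=np.array([ray('top',u,v,0.012)[:2] for v,u in np.argwhere(m)],np.float32)
r=cv2.minAreaRect(W);bx=cv2.boxPoints(r)
e=[bx[i+1]-bx[i] for i in range(2)];y=max(e,key=np.linalg.norm);y=y/np.linalg.norm(y);y=y*np.sign(y[1]);x=np.array([y[1],-y[0]])
o=np.array(r[0])+x*(.12-.0875)
F=lambda p:np.append(o+p[0]*x+p[1]*y,p[2])
E
python3 - <<'E'
from fit import *
print(r,'origin',o,'yaw',np.degrees(np.arctan2(x[1],x[0])))
for nm,p in dict(knob=(-.08,.1,.063),handle=(.037,-.095-.112*np.sin(.36),.125),top=(.037,-.095-.142*np.sin(.36),.153),red=(-.034,.085,.022)).items():
    w=F(p);print(nm,w.round(4),[np.round(proj(n,w),1) for n in('top','side')])
def blob(img,box,lo,hi):
    u0,v0,u1,v1=box;h=cv2.cvtColor(img,cv2.COLOR_BGR2HSV)[v0:v1,u0:u1];m=cv2.inRange(h,lo,hi)
    n,l,s,c=cv2.connectedComponentsWithStats(m);k=1+np.argmax(s[1:,4]);return c[k]+[u0,v0],s[k]
dt=np.load('pics/t0.npy');ds=np.load('pics/s0.npy')
def tri(p,q):
    A=[];B=[]
    for n,(u,v) in(('top',p),('side',q)):
        f,cx,cy,T=cam(n);d=T[:3,:3]@np.array([(u-cx)/f,(v-cy)/f,1]);d/=np.linalg.norm(d);M=np.eye(3)-np.outer(d,d);A.append(M);B.append(M@T[:3,3])
    return np.linalg.solve(sum(A),sum(B))
blk=((0,0,0),(179,255,45))
gt=blob(a,(262,154,282,170),*blk);gs=blob(b,(238,168,252,192),*blk);print('grip',gt,gs,tri(gt[0],gs[0]))
kt=blob(a,(190,194,212,216),*blk);ks=blob(b,(266,240,295,270),*blk);print('knob',kt,ks,tri(kt[0],ks[0]))
rt=blob(a,(195,183,215,198),(0,130,80),(8,255,255));rs=blob(b,(255,245,272,262),(0,130,80),(8,255,255));t=tri(rt[0],rs[0]);print('red',t)
print('red feeder',(t[:2]-o)@x,(t[:2]-o)@y)
for u,v in((200,203),(270,161)):print(dep('top',u,v,dt[v,u]))
# obstacles depth map in world: points above 30mm near the feeder
f,cx,cy,T=cam('top');vv,uu=np.mgrid[100:236,120:360];d=dt[100:236,120:360]
P=(np.stack([(uu-cx)/f*d,(vv-cy)/f*d,d],-1)@T[:3,:3].T+T[:3,3])
for i in range(0,136,6):print(round(float(P[i,120,0]),2),' '.join('%3d'%(1000*P[i:i+6,j:j+8,2].max()) for j in range(0,240,8)))
E
```

```text
((0.45368728041648865, 0.24677301943302155), (0.1731472760438919, 0.374806672334671), 2.038632869720459) origin [0.48616671 0.24792915] yaw 2.038635
knob [0.4027 0.345  0.063 ] [array([198.6, 203.2]), array([279.1, 249.2])]
handle [0.5279 0.1149 0.125 ] [array([271.8, 161.3]), array([244.2, 180.4])]
top [0.5283 0.1043 0.153 ] [array([275.7, 159.4]), array([244.5, 171.4])]
red [0.4492 0.3317 0.022 ] [array([204.6, 190.4]), array([262.9, 254.3])]
grip (array([270.52688172, 161.15053763]), array([ 0,  3, 16, 10, 93], dtype=int32)) (array([244.21259843, 180.22834646]), array([  3,   3,   8,  19, 127], dtype=int32)) [0.52751745 0.11900635 0.1288579 ]
knob (array([199.74603175, 204.07936508]), array([  4,   1,  13,  16, 126], dtype=int32)) (array([279.40555556, 255.50555556]), array([  6,   6,  15,  19, 180], dtype=int32)) [0.40146244 0.34474881 0.03645776]
red [0.44819848 0.33261054 0.020132  ]
red feeder -0.0349317971168818 0.08597844838969396
[0.40347401 0.34091453 0.06066185]
[0.52516813 0.12107853 0.14278126]
0.72 117 107  91  81   6   6   7   6  39  43  67  70 1481 115 144 159 1481 1
[... 2207 characters left out ...]
8  20  18  22 1481  12   9   7   7  52  55 1481   6   4
0.39 113 1481   5   8   7 1481  15  23 1481  61  66  22  19  22  22  19  20  22  20  18  26  13   7   7 1481  50  50  49   9 1481
0.37   6   5   9   7   8   7  18  20 1481 1481  22  23  16  16  19 1481  17  15  16  14  15   5   5   7   5  49  52  52   6   7
0.35   9   5   5 1481   6   8   5   5   6   8   7   5   5   7   6   5   6   6   8   8   8   7   7   6   6  41 1481 1481 1481   6
0.33   6   7   9   7   7   5   7   6   5   7   6 1481   5   5 1481 1481   7   8   6   7   6   6   7   6   7   8   5   6   6   7
0.32   4   6   1   5   4   4 1481   7   5   3   3   5   8   6   4   2   4   4 1481   1   4   5 1481 160 149 1481   4   4   6 1481
```

Run:
```python
from fit import *
k=F((-.08,.1,0))[:2]
hs=cv2.cvtColor(a,cv2.COLOR_BGR2HSV)
g=ray('top',165+238/5.9-.4,145+300/5.9-.4,.02);bk=ray('top',165+178/5.9-.4,145+302/5.9-.4,.02)
w=ray('top',165+180/5.9-.4,145+312/5.9-.4,.063)
for n,p in(('green',g),('black',bk)):
    d=p[:2]-k;print(n,p,np.degrees(np.arctan2(d[1],d[0])),np.linalg.norm(d))
# white bar line in both ends (pixels of bright within knob)
for q in((180,310),(195,340)):
    p=ray('top',165+q[0]/5.9-.4,145+q[1]/5.9-.4,.063);d=p[:2]-k;print(p,np.degrees(np.arctan2(d[1],d[0])),np.linalg.norm(d))
```

```text
green [0.43270812 0.33040803 0.02      ] -25.932984679737782 0.03341255689013703
black [0.43130451 0.36378894 0.02      ] 33.23431229579804 0.034245886653624415
[0.42184338 0.35671473 0.063     ] 31.36770094387415 0.022467056575216617
[0.40563859 0.34816415 0.063     ] 46.548977383672046 0.004331014356098284
```

>>> servo_tool:
  steps:
    - {"tx":2.2,"ty":3.6,"yaw":8}
    - {"tx":2.2,"ty":3.6,"yaw":8}
    - {"tx":2.2,"ty":3.6,"yaw":8}
    - {"tx":2.2,"ty":3.6,"yaw":8}
    - {"tx":2.2,"ty":3.6,"yaw":8}
    - {"tx":2.2,"ty":3.6,"yaw":8}
    - {"tx":2.2,"ty":3.6,"yaw":8}
    - {"tx":2.2,"ty":3.6,"yaw":8}
    - {"tx":2.2,"ty":3.6,"yaw":8}
    - {"tx":2.2,"ty":3.6,"yaw":8}
    - {"tx":2.2,"ty":3.6,"yaw":8}
    - {"tx":2.2,"ty":3.6,"yaw":8}
    - {"yaw":0}
    - {"yaw":0}
  newtons: 30

```text
invalid input at $.steps[0]: expected keys tx, ty, tz, yaw, claw
```

>>> servo_tool:
  steps:
    - {"tx":2.2,"ty":3.6,"tz":0,"yaw":8,"claw":5}
    - {"tx":2.2,"ty":3.6,"tz":0,"yaw":8,"claw":5}
    - {"tx":2.2,"ty":3.6,"tz":0,"yaw":8,"claw":5}
    - {"tx":2.2,"ty":3.6,"tz":0,"yaw":8,"claw":5}
    - {"tx":2.2,"ty":3.6,"tz":0,"yaw":8,"claw":5}
    - {"tx":2.2,"ty":3.6,"tz":0,"yaw":8,"claw":5}
    - {"tx":2.2,"ty":3.6,"tz":0,"yaw":8,"claw":5}
    - {"tx":2.2,"ty":3.6,"tz":0,"yaw":8,"claw":5}
    - {"tx":2.2,"ty":3.6,"tz":0,"yaw":8,"claw":5}
    - {"tx":2.2,"ty":3.6,"tz":0,"yaw":8,"claw":5}
    - {"tx":2.2,"ty":3.6,"tz":0,"yaw":8,"claw":5}
    - {"tx":2.2,"ty":3.6,"tz":0,"yaw":8,"claw":5}
    - {"tx":0,"ty":0,"tz":0,"yaw":0,"claw":5}
    - {"tx":0,"ty":0,"tz":0,"yaw":0,"claw":5}
  newtons: 30

```text
time_s: 1.5
position: [0.4222, -0.0942, 0.25]
tool_rot: [[-0.387, 0.922, -0.001], [0.922, 0.387, 0.0], [0.0, -0.001, -1.0]]
ft_force: [-0.5, -0.6, -0.2]
grip_width: 0.05
gripper_force: 0.0
```

>>> servo_tool:
  steps:
    - {"tx":-0.17,"ty":3.66,"tz":0,"yaw":8.27,"claw":5}
    - {"tx":-0.17,"ty":3.66,"tz":0,"yaw":8.27,"claw":5}
    - {"tx":-0.17,"ty":3.66,"tz":0,"yaw":8.27,"claw":5}
    - {"tx":-0.17,"ty":3.66,"tz":0,"yaw":8.27,"claw":5}
    - {"tx":-0.17,"ty":3.66,"tz":0,"yaw":8.27,"claw":5}
    - {"tx":-0.17,"ty":3.66,"tz":0,"yaw":8.27,"claw":5}
    - {"tx":-0.17,"ty":3.66,"tz":0,"yaw":8.27,"claw":5}
    - {"tx":-0.17,"ty":3.66,"tz":0,"yaw":8.27,"claw":5}
    - {"tx":-0.17,"ty":3.66,"tz":0,"yaw":8.27,"claw":5}
    - {"tx":-0.17,"ty":3.66,"tz":0,"yaw":8.27,"claw":5}
    - {"tx":-0.17,"ty":3.66,"tz":0,"yaw":8.27,"claw":5}
    - {"tx":-0.17,"ty":3.66,"tz":0,"yaw":8.27,"claw":5}
    - {"tx":0,"ty":0,"tz":-4,"yaw":0,"claw":5}
    - {"tx":0,"ty":0,"tz":-4,"yaw":0,"claw":5}
    - {"tx":0,"ty":0,"tz":-4,"yaw":0,"claw":5}
    - {"tx":0,"ty":0,"tz":0,"yaw":0,"claw":5}
    - {"tx":0,"ty":0,"tz":0,"yaw":0,"claw":5}

```text
time_s: 3.2
position: [0.4028, 0.3437, 0.1311]
tool_rot: [[-0.85, -0.527, -0.0], [-0.527, 0.85, -0.0], [0.0, -0.0, -1.0]]
ft_force: [0.4, -0.2, 1.4]
grip_width: 0.0499
gripper_force: 0.0
```

Run:
```python
from h import *
a,_=grab('top','t1');b,_=grab('side','s1')
A=cv2.resize(a[145:225,165:265],None,fx=4,fy=4);B=cv2.resize(b[190:290,215:315],None,fx=3.2,fy=3.2)
cv2.imwrite('pics/c1.png',np.hstack([A,B])[:,:,::-1])
```

```text
(no output)
```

View pics/c1.png

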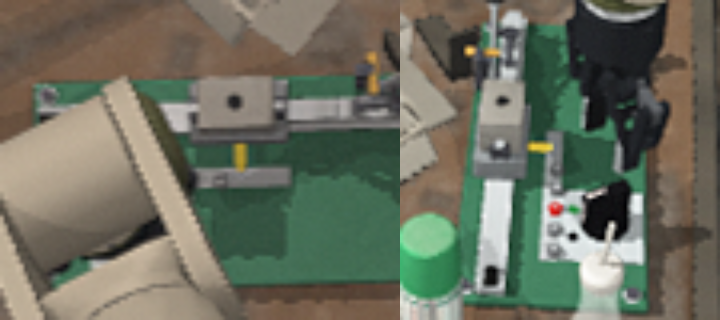

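The side view shows the open fingers straddling the knob, about 8 cm above it. I'll descend and grip.

>>> servo_tool:
  steps:
    - {"tx":0,"ty":0.1,"tz":-3,"yaw":0,"claw":5}
    - {"tx":0,"ty":0,"tz":-3,"yaw":0,"claw":5}
    - {"tx":0,"ty":0,"tz":-1.9,"yaw":0,"claw":5}
    - {"tx":0,"ty":0,"tz":0,"yaw":0,"claw":5}
    - {"tx":0,"ty":0,"tz":0,"yaw":0,"claw":5}
    - {"tx":0,"ty":0,"tz":0,"yaw":0,"claw":1}
    - {"tx":0,"ty":0,"tz":0,"yaw":0,"claw":1}
    - {"tx":0,"ty":0,"tz":0,"yaw":0,"claw":1}
    - {"tx":0,"ty":0,"tz":0,"yaw":0,"claw":1}
    - {"tx":0,"ty":0,"tz":0,"yaw":0,"claw":1}
    - {"tx":0,"ty":0,"tz":0,"yaw":0,"claw":1}
  newtons: 20

```text
time_s: 4.4
position: [0.4031, 0.3446, 0.0527]
tool_rot: [[-0.848, -0.53, 0.003], [-0.53, 0.848, -0.001], [-0.002, -0.003, -1.0]]
ft_force: [2.6, -8.9, 6.8]
grip_width: 0.0136
gripper_force: 24.5
```

>>> servo_tool:
  steps:
    - {"tx":0.05,"ty":-0.1,"tz":0,"yaw":0,"claw":1}
    - {"tx":0,"ty":0,"tz":0,"yaw":-6,"claw":1}
    - {"tx":0,"ty":0,"tz":0,"yaw":-6,"claw":1}
    - {"tx":0,"ty":0,"tz":0,"yaw":-6,"claw":1}
    - {"tx":0,"ty":0,"tz":0,"yaw":-6,"claw":1}
    - {"tx":0,"ty":0,"tz":0,"yaw":-6,"claw":1}
    - {"tx":0,"ty":0,"tz":0,"yaw":-6,"claw":1}
    - {"tx":0,"ty":0,"tz":0,"yaw":-6,"claw":1}
    - {"tx":0,"ty":0,"tz":0,"yaw":-6,"claw":1}
    - {"tx":0,"ty":0,"tz":0,"yaw":-6,"claw":1}
    - {"tx":0,"ty":0,"tz":0,"yaw":-5,"claw":1}
    - {"tx":0,"ty":0,"tz":0,"yaw":0,"claw":1}
    - {"tx":0,"ty":0,"tz":0,"yaw":0,"claw":1}

```text
time_s: 5.7
position: [0.4033, 0.3437, 0.0527]
tool_rot: [[-0.891, 0.455, 0.003], [0.455, 0.891, -0.001], [-0.003, 0.0, -1.0]]
ft_force: [0.5, -7.3, 8.0]
grip_width: 0.0136
gripper_force: 24.7
```

```bash
python3 -c "
from h import *
o=env.observe();print(o['wrist_torque'],o['q'],o['ft_force'])"
```

```text
[-1.35110605 -0.34750763 -0.14344543] [ 27.68249042  33.02536383  92.89698936  -0.1465327   53.97130677
 -35.18773035] [ 0.46925919 -7.28819808  8.03139631]
```

>>> servo_tool:
  steps:
    - {"tx":0,"ty":0,"tz":0,"yaw":0,"claw":5}
    - {"tx":0,"ty":0,"tz":0,"yaw":0,"claw":5}
    - {"tx":0,"ty":0,"tz":0,"yaw":0,"claw":5}
    - {"tx":0,"ty":0,"tz":0,"yaw":0,"claw":5}
    - {"tx":0,"ty":0,"tz":4,"yaw":0,"claw":5}
    - {"tx":0,"ty":0,"tz":5,"yaw":0,"claw":5}
    - {"tx":0,"ty":0,"tz":5,"yaw":0,"claw":5}
    - {"tx":0,"ty":0,"tz":5,"yaw":0,"claw":0}
    - {"tx":1.27,"ty":-2.84,"tz":0,"yaw":-6.1,"claw":0}
    - {"tx":1.27,"ty":-2.84,"tz":0,"yaw":-6.1,"claw":0}
    - {"tx":1.27,"ty":-2.84,"tz":0,"yaw":-6.1,"claw":0}
    - {"tx":1.27,"ty":-2.84,"tz":0,"yaw":-6.1,"claw":0}
    - {"tx":1.27,"ty":-2.84,"tz":0,"yaw":-6.1,"claw":0}
    - {"tx":1.27,"ty":-2.84,"tz":0,"yaw":-6.1,"claw":0}
    - {"tx":1.27,"ty":-2.84,"tz":0,"yaw":-6.1,"claw":0}
    - {"tx":1.27,"ty":-2.84,"tz":0,"yaw":-6.1,"claw":0}
    - {"tx":1.27,"ty":-2.84,"tz":0,"yaw":-6.1,"claw":0}
    - {"tx":1.27,"ty":-2.84,"tz":0,"yaw":-6.1,"claw":0}
    - {"tx":0,"ty":0,"tz":0,"yaw":0,"claw":0}
    - {"tx":0,"ty":0,"tz":0,"yaw":0,"claw":0}

```text
time_s: 7.7
position: [0.5292, 0.0603, 0.241]
tool_rot: [[-0.034, 0.999, -0.001], [0.999, 0.034, 0.0], [0.0, -0.001, -1.0]]
ft_force: [0.6, 0.7, -0.0]
grip_width: 0.0001
gripper_force: 0.0
```

Run:
```python
from h import *
a,_=grab('top','t2');b,_=grab('side','s2')
A=cv2.resize(a[140:220,165:285],None,fx=4,fy=4);B=cv2.resize(b[130:290,215:315],None,fx=3,fy=3)
A=cv2.copyMakeBorder(A,0,160,0,0,cv2.BORDER_CONSTANT);cv2.imwrite('pics/c2.png',np.hstack([A,B])[:,:,::-1])
```

```text
(no output)
```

View pics/c2.png

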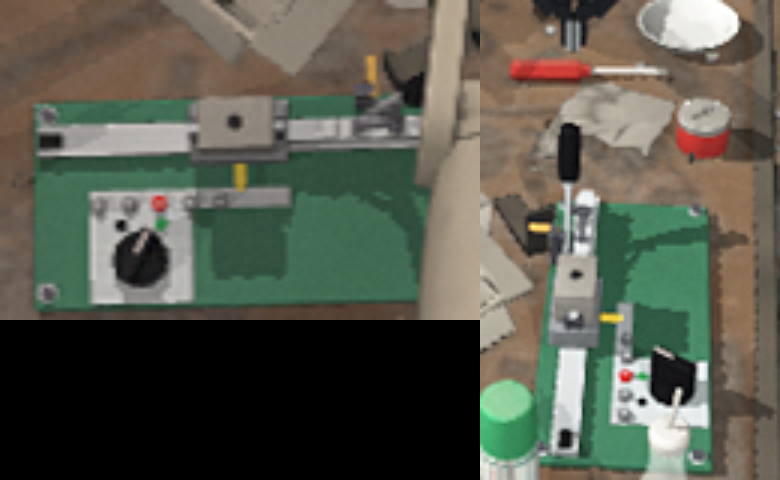

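The knob's white line is at green, the lever is home, and the pointer hasn't moved. Now I'll lower behind the lever and make the first push.

>>> servo_tool:
  steps:
    - {"tx":0,"ty":0,"tz":-4,"yaw":0,"claw":0}
    - {"tx":0,"ty":0,"tz":-4,"yaw":0,"claw":0}
    - {"tx":0,"ty":0,"tz":-3,"yaw":0,"claw":0}
    - {"tx":0,"ty":0,"tz":0,"yaw":0,"claw":0}
    - {"tx":-0.03,"ty":1,"tz":0,"yaw":0,"claw":0}
    - {"tx":-0.03,"ty":1,"tz":0,"yaw":0,"claw":0}
    - {"tx":-0.03,"ty":1,"tz":0,"yaw":0,"claw":0}
    - {"tx":-0.03,"ty":1,"tz":0,"yaw":0,"claw":0}
    - {"tx":-0.03,"ty":1,"tz":0,"yaw":0,"claw":0}
    - {"tx":-0.03,"ty":1,"tz":0,"yaw":0,"claw":0}
    - {"tx":-0.03,"ty":1,"tz":0,"yaw":0,"claw":0}
    - {"tx":-0.03,"ty":1,"tz":0,"yaw":0,"claw":0}
    - {"tx":-0.03,"ty":1,"tz":0,"yaw":0,"claw":0}
    - {"tx":-0.03,"ty":1,"tz":0,"yaw":0,"claw":0}
    - {"tx":0,"ty":0,"tz":0,"yaw":0,"claw":0}
    - {"tx":0,"ty":0,"tz":0,"yaw":0,"claw":0}

```text
time_s: 9.4
position: [0.526, 0.1604, 0.131]
tool_rot: [[-0.035, 0.999, -0.001], [0.999, 0.035, -0.002], [-0.002, -0.001, -1.0]]
ft_force: [0.6, -6.0, 1.8]
grip_width: -0.0003
gripper_force: 3.2
```

Force is 6 N, so it hasn't reached the stop. I'll nudge forward.

>>> servo_tool:
  steps:
    - {"tx":0,"ty":0.3,"tz":0,"yaw":0,"claw":0}
    - {"tx":0,"ty":0.2,"tz":0,"yaw":0,"claw":0}
    - {"tx":0,"ty":0,"tz":0,"yaw":0,"claw":0}

```text
time_s: 9.7
position: [0.5259, 0.1646, 0.1305]
tool_rot: [[-0.034, 0.999, -0.002], [0.999, 0.034, -0.003], [-0.003, -0.002, -1.0]]
ft_force: [0.2, -11.3, -1.6]
grip_width: -0.0001
gripper_force: 4.4
```

>>> servo_tool:
  steps:
    - {"tx":0,"ty":0.2,"tz":0,"yaw":0,"claw":0}
    - {"tx":0,"ty":0.1,"tz":0,"yaw":0,"claw":0}
    - {"tx":0,"ty":0,"tz":0,"yaw":0,"claw":0}

```text
time_s: 10.0
position: [0.5259, 0.166, 0.1303]
tool_rot: [[-0.034, 0.999, -0.003], [0.999, 0.034, -0.006], [-0.006, -0.003, -1.0]]
ft_force: [0.0, -19.5, -2.8]
grip_width: -0.0003
gripper_force: 8.4
```

```bash
cat > pt.py <<'E'
import sys
from fit import *
def pointer(tag):
    p,_=grab('top',tag);h=cv2.cvtColor(p[:,:,::-1].copy(),cv2.COLOR_BGR2HSV)
    m=cv2.inRange(h,(20,120,90),(33,255,255));m[:176]=0;m[192:]=0;m[:,:180]=0;m[:,250:]=0
    n,l,s,c=cv2.connectedComponentsWithStats(m)
    k=1+np.argmax(s[1:,4]);w=ray('top',*c[k],.03);w=w[:2]-o;print('pointer feeder y mm',(w@y*1000).round(1),'travel',(w@y*1000-10).round(1),s[k])
pointer(sys.argv[1])
E
python3 pt.py t3
```

```text
pointer feeder y mm 36.6 travel 26.6 [218 181   3   7  20]
```

The stop is reached and travel is about 25 mm. I'll return, then make stroke 2 over the same distance.

>>> servo_tool:
  steps:
    - {"tx":0.05,"ty":-1.8,"tz":0,"yaw":0,"claw":0}
    - {"tx":0.05,"ty":-1.8,"tz":0,"yaw":0,"claw":0}
    - {"tx":0.05,"ty":-1.8,"tz":0,"yaw":0,"claw":0}
    - {"tx":0.05,"ty":-1.8,"tz":0,"yaw":0,"claw":0}
    - {"tx":0.05,"ty":-1.8,"tz":0,"yaw":0,"claw":0}
    - {"tx":0.05,"ty":-1.8,"tz":0,"yaw":0,"claw":0}
    - {"tx":0,"ty":0,"tz":0,"yaw":0,"claw":0}
    - {"tx":0,"ty":0,"tz":0,"yaw":0,"claw":0}
    - {"tx":0,"ty":0,"tz":0,"yaw":0,"claw":0}
    - {"tx":0,"ty":0,"tz":0,"yaw":0,"claw":0}
    - {"tx":0,"ty":0,"tz":0,"yaw":0,"claw":0}

```text
time_s: 11.15
position: [0.5293, 0.0611, 0.1313]
tool_rot: [[-0.035, 0.999, -0.0], [0.999, 0.035, 0.0], [0.0, -0.0, -1.0]]
ft_force: [0.3, 0.2, 0.2]
grip_width: 0.0001
gripper_force: 0.0
```

```bash
python3 pt.py t4
python3 - <<'E'
from fit import *
b,_=grab('side','s4');d=cv2.absdiff(b[165:192,236:254,::-1],cv2.imread('pics/s0.png')[165:192,236:254]);print('grip diff vs home',d.mean())
E
```

```text
pointer feeder y mm 36.6 travel 26.6 [218 181   3   7  20]
grip diff vs home 15.16323731138546
```

Run:
```python
import cv2,numpy as np
f=lambda n:cv2.resize(cv2.imread(f'pics/{n}.png')[140:290,215:315],None,fx=3.5,fy=3.5)
cv2.imwrite('pics/c4.png',np.hstack([f('s0'),f('s4')]))
```

```text
(no output)
```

View pics/c4.png

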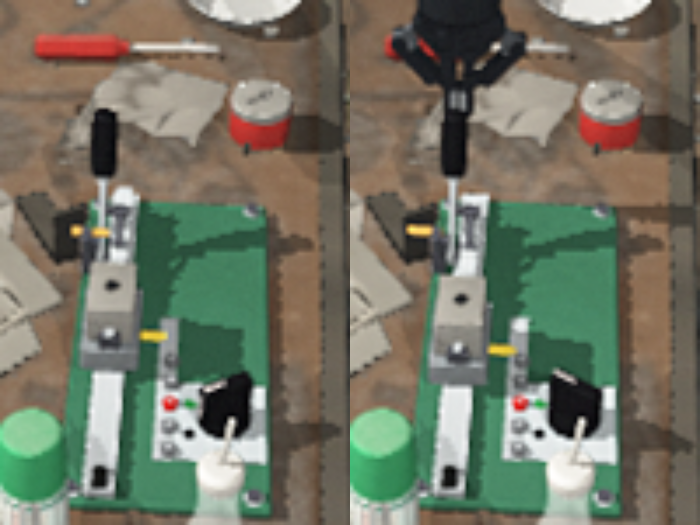

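The lever is home (grip at the same place, 103,142) and the pointer is level with marker 1. Now stroke 2.

>>> servo_tool:
  steps:
    - {"tx":-0.03,"ty":1,"tz":0,"yaw":0,"claw":0}
    - {"tx":-0.03,"ty":1,"tz":0,"yaw":0,"claw":0}
    - {"tx":-0.03,"ty":1,"tz":0,"yaw":0,"claw":0}
    - {"tx":-0.03,"ty":1,"tz":0,"yaw":0,"claw":0}
    - {"tx":-0.03,"ty":1,"tz":0,"yaw":0,"claw":0}
    - {"tx":-0.03,"ty":1,"tz":0,"yaw":0,"claw":0}
    - {"tx":-0.03,"ty":1,"tz":0,"yaw":0,"claw":0}
    - {"tx":-0.03,"ty":1,"tz":0,"yaw":0,"claw":0}
    - {"tx":-0.03,"ty":1,"tz":0,"yaw":0,"claw":0}
    - {"tx":-0.03,"ty":1,"tz":0,"yaw":0,"claw":0}
    - {"tx":0,"ty":0.4,"tz":0,"yaw":0,"claw":0}
    - {"tx":0,"ty":0.4,"tz":0,"yaw":0,"claw":0}
    - {"tx":0,"ty":0,"tz":0,"yaw":0,"claw":0}
    - {"tx":0,"ty":0,"tz":0,"yaw":0,"claw":0}

```text
time_s: 12.65
position: [0.5258, 0.1662, 0.1303]
tool_rot: [[-0.034, 0.999, -0.003], [0.999, 0.034, -0.006], [-0.006, -0.003, -1.0]]
ft_force: [0.1, -18.7, -2.8]
grip_width: 0.0002
gripper_force: 8.5
```

```bash
python3 pt.py t5
```

```text
pointer feeder y mm 60.1 travel 50.1 [211 181   3   7  19]
```

Travel is 50 mm. Return, then stroke 3.

>>> servo_tool:
  steps:
    - {"tx":0.05,"ty":-1.8,"tz":0,"yaw":0,"claw":0}
    - {"tx":0.05,"ty":-1.8,"tz":0,"yaw":0,"claw":0}
    - {"tx":0.05,"ty":-1.8,"tz":0,"yaw":0,"claw":0}
    - {"tx":0.05,"ty":-1.8,"tz":0,"yaw":0,"claw":0}
    - {"tx":0.05,"ty":-1.8,"tz":0,"yaw":0,"claw":0}
    - {"tx":0.05,"ty":-1.8,"tz":0,"yaw":0,"claw":0}
    - {"tx":0,"ty":0,"tz":0,"yaw":0,"claw":0}
    - {"tx":0,"ty":0,"tz":0,"yaw":0,"claw":0}
    - {"tx":0,"ty":0,"tz":0,"yaw":0,"claw":0}
    - {"tx":0,"ty":0,"tz":0,"yaw":0,"claw":0}
    - {"tx":0,"ty":0,"tz":0,"yaw":0,"claw":0}

```text
time_s: 13.8
position: [0.5293, 0.0611, 0.1313]
tool_rot: [[-0.035, 0.999, -0.0], [0.999, 0.035, 0.0], [0.0, -0.0, -1.0]]
ft_force: [0.5, 0.5, 0.3]
grip_width: -0.0
gripper_force: 0.0
```

>>> servo_tool:
  steps:
    - {"tx":-0.03,"ty":1,"tz":0,"yaw":0,"claw":0}
    - {"tx":-0.03,"ty":1,"tz":0,"yaw":0,"claw":0}
    - {"tx":-0.03,"ty":1,"tz":0,"yaw":0,"claw":0}
    - {"tx":-0.03,"ty":1,"tz":0,"yaw":0,"claw":0}
    - {"tx":-0.03,"ty":1,"tz":0,"yaw":0,"claw":0}
    - {"tx":-0.03,"ty":1,"tz":0,"yaw":0,"claw":0}
    - {"tx":-0.03,"ty":1,"tz":0,"yaw":0,"claw":0}
    - {"tx":-0.03,"ty":1,"tz":0,"yaw":0,"claw":0}
    - {"tx":-0.03,"ty":1,"tz":0,"yaw":0,"claw":0}
    - {"tx":-0.03,"ty":1,"tz":0,"yaw":0,"claw":0}
    - {"tx":0,"ty":0.4,"tz":0,"yaw":0,"claw":0}
    - {"tx":0,"ty":0.4,"tz":0,"yaw":0,"claw":0}
    - {"tx":0,"ty":0,"tz":0,"yaw":0,"claw":0}
    - {"tx":0,"ty":0,"tz":0,"yaw":0,"claw":0}

```text
time_s: 15.2
position: [0.5258, 0.1662, 0.1303]
tool_rot: [[-0.034, 0.999, -0.003], [0.999, 0.034, -0.006], [-0.006, -0.003, -1.0]]
ft_force: [0.3, -19.3, -2.0]
grip_width: -0.0001
gripper_force: 8.5
```

```bash
python3 pt.py t6
```

```text
pointer feeder y mm 85.7 travel 75.7 [203 181   3   8  19]
```

The pointer is at 85.7 mm and the red marker was measured at 86. I'll return, rise clear and check.

>>> servo_tool:
  steps:
    - {"tx":0.05,"ty":-1.8,"tz":0,"yaw":0,"claw":0}
    - {"tx":0.05,"ty":-1.8,"tz":0,"yaw":0,"claw":0}
    - {"tx":0.05,"ty":-1.8,"tz":0,"yaw":0,"claw":0}
    - {"tx":0.05,"ty":-1.8,"tz":0,"yaw":0,"claw":0}
    - {"tx":0.05,"ty":-1.8,"tz":0,"yaw":0,"claw":0}
    - {"tx":0.05,"ty":-1.8,"tz":0,"yaw":0,"claw":0}
    - {"tx":0,"ty":0,"tz":0,"yaw":0,"claw":0}
    - {"tx":0,"ty":0,"tz":3,"yaw":0,"claw":0}
    - {"tx":0,"ty":0,"tz":4,"yaw":0,"claw":0}
    - {"tx":0,"ty":0,"tz":4,"yaw":0,"claw":0}
    - {"tx":0,"ty":0,"tz":0,"yaw":0,"claw":0}
    - {"tx":0,"ty":0,"tz":0,"yaw":0,"claw":0}
    - {"tx":0,"ty":0,"tz":0,"yaw":0,"claw":0}
    - {"tx":0,"ty":0,"tz":0,"yaw":0,"claw":0}

```text
time_s: 16.65
position: [0.5289, 0.0609, 0.24]
tool_rot: [[-0.034, 0.999, -0.003], [0.999, 0.034, 0.001], [0.001, -0.003, -1.0]]
ft_force: [0.9, 0.3, 0.6]
grip_width: 0.0001
gripper_force: 0.0
```

```bash
python3 pt.py t7
python3 - <<'E'
from h import *
b,_=grab('side','s7')
f=lambda p:cv2.resize(p[130:290,215:315],None,fx=3.5,fy=3.5)
A=cv2.resize(cv2.imread('pics/t7.png')[145:220,165:265],None,fx=4,fy=4);A=cv2.copyMakeBorder(A,0,260,0,0,cv2.BORDER_CONSTANT)
cv2.imwrite('pics/c7.png',np.hstack([A,f(b[:,:,::-1])]))
E
```

```text
pointer feeder y mm 85.7 travel 75.7 [203 181   3   8  19]
```

View pics/c7.png

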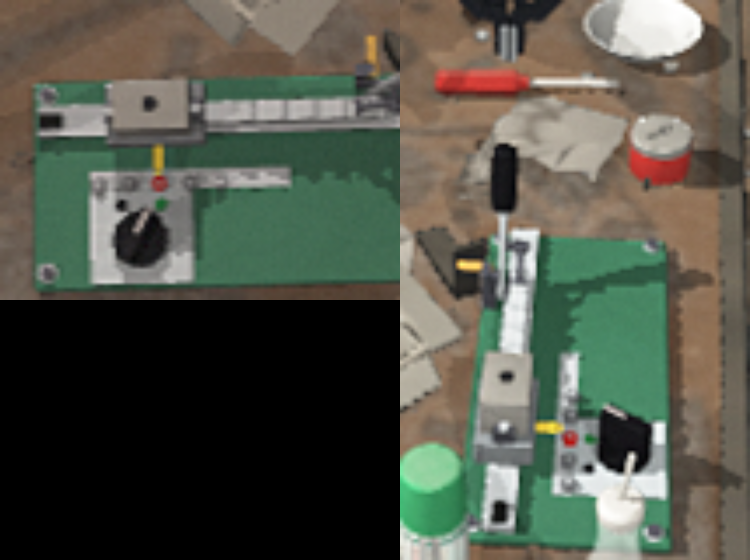

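The pointer (160,160) lines up with the red marker (160,183), the knob is at green, the lever is home, and the robot is clear. Handing in.

```bash
python3 -c "
from rig import env
print(env.close_job())"
```

```text
the job is handed in; nothing more can be done
None
```

I handed the job in at about 17 s of robot time: knob at green, three full strokes, pointer level with the red marker (85.7 mm against about 86 mm measured), lever home and robot clear; the hand-in returned no verdict.

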